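# Seat the ribbed reagent bottle in the scan station's V nest

## Robot

A 6-joint arm with a two-finger parallel gripper is mounted at the origin on the work surface. World frame = base frame: x ahead of the robot, y to its left, z up, the work surface at z = 0. Lengths are in m, angles in rad, forces in N, time in s.
With the tool pointing down it reaches from about 0.3 to 0.875 m from the base axis. Payload 6.4 kg.
Tool frame: the origin (TCP) lies midway between the tips of the shut fingers; the grasp point (between the pads) lies 19 mm behind it; x points along the fingers, y is the direction in which the jaws open and shut, and the axes are right-handed (so a half turn about x gives the same grasp; the last joint's range is limited). The gripper opens to 85 mm and grips with 20 to 120 N. Pads are 22 mm wide; open, the fingers measure 114 mm over their backs; the gripper's body (76 mm by 85 mm) begins 54 mm behind the grasp point. The pads swing forward as they close: fully open they stand 13 mm farther back than shut.
Start: joints at [-1.335, 0.181, 1.607, -0, 1.354, -0.206], TCP at [0.246, -0.52, 0.231] pointing down, gripper open.
Joint ranges: [-2.99, 2.99], [-0.89, 2.07], [0.3, 2.58], [-1.14, 4.28], [0, 2.63], [-3.12, 3.12]. Speed limits (rad/s): [2.57, 2.57, 3.01, 3.14, 3.14, 3.14].

## Interface

Orientations are given as a unit quaternion [w, x, y, z].
In Python, from bench import ctrl gives the robot as it stands.
- The arm moves only by the tool step_arm, never from a script. Its argument "motion" is a list of rows, each a list of 7 numbers: the shift along the tool's x, y, z in mm, then the turn, a rotation vector about the tool's x, y, z in degrees, then the closure in counts, from 0 (fully open) to 255 (shut). In form: [[tx, ty, tz, rx, ry, rz, hand], ...]. A call has 1 to 10 rows; each row is the pose to reach, as a shift and turn from the pose commanded when the call began, along the tool's axes at that moment; what a row does not reach only later rows make up. A row lasts 1/8 s, in which the tool goes at most 62.5 mm and 10.7 degrees, less where a joint would pass 70% of its speed; a pose out of reach is approached as far as the arm can. A call with a gripper value outside its range is refused whole. The fingers move at their own pace and stop on an object; the grip force is fixed at half the most. Time passes only in rows, so rows that repeat a pose let the fingers close. It gives the time, the measured TCP pose, the force and the opening at its end, in the units of the state.
- ctrl.get_obs(): the state, without advancing time (a new reading comes with each control period).
- ctrl.camera(name): name is "side" or "top"; returns (picture, depth): 420x560x3 uint8, red, green, blue; 420x560 float32, m along the optical axis (not along the pixel's ray), 0 where there is no reading.
- ctrl.camera_info(name): a dict with "fx", "fy", "cx", "cy" (pixels), "dist_coeffs" ([k1, k2, p1, p2, k3] as OpenCV has them; the pictures are not rectified), "T" (4x4, takes a point from camera to world coordinates). Camera axes: x right, y down, z forward; pixel columns grow to the right and rows downward; lengths in m; the calibration is good to about 2 mm. A picture is of the moment at which its call begins. camera_info takes no time and is no camera call.
- ctrl.hand_in(): hands the job in, once; it reports no verdict.
The state is a dict: "time_s": time; "q": joint angles; "dq": joint speeds; "joint_efforts": joint torques, N m; "eef_pos": TCP position; "eef_rot": TCP orientation; "wrist_force": force on the tool from outside, world axes, zero at the start; "torque": the same for the moment, N m; "opening": opening from 0.0 (shut) to 1.0 (fully open).
Only numpy, scipy, OpenCV 4.12 (cv2) and the standard library are available. Lean on these libraries where they do the work, as an engineer would, in place of code of your own. Each camera call takes 0.05 s, during which the arm holds its last target. There are 200 camera calls.

## Task

Load the ribbed reagent bottle at the scan station: keep it standing on the bench, turn it by the wing on its cap until its rib points straight out of the V nest's mouth, along the black line, and let go of the wing while the bottle is still out in front of the nest. Then push it by its side, without holding the cap, into the V until it sits centred against both faces, easing it sideways if it hangs up on one of them, and press it home firmly but gently against both for about a second. Leave it standing there with the rib still facing out along the line, and leave the other bottle, the jar and the tube rack alone.

Things in the scene. Friction and masses are not known exactly. Their poses are not given: they have to be found in the camera images.
- nest: The V nest, fixed to the bench: two upright grey faces, each at 45 degrees to the centre line, with a white reader housing behind their corner (at most 81 mm tall). Origin on the bench where the seated bottle's axis must be, 53.7 mm before the corner. x points into the V to the corner, z up; the mouth opens to -x. A black line on the bench runs along the centre line from x = -55 to -195 mm.
- seat (a point): the same spot as the nest's origin, 35 mm above the bench: where bottle_mid lies when the bottle is seated
- face_left: The V's upright, slippery face (friction about 0.2) on the nest's +y side: 60 mm tall, 100 mm long, 16 mm thick, its inner edge at the mouth at x = -17, y = 71 mm; this entry's origin and axes are those of the nest. Pushing the bottle along the nest's x must press both faces at once with more than 2 N each; held off centre it hangs on one face alone until eased sideways; over 45 N is too rough.
- face_right: The V's upright face on the nest's -y side, the mirror image of face_left; origin and axes of the nest, same forces. The bench is flat and level right up to the faces.
- bottle: Loose ribbed reagent bottle, white, 0.3 to 0.65 kg: squat cylinder 76 mm across, straight-sided to 62 mm, shoulder at 71 mm, black collar 50 mm across up to 80 mm, wing on top to 104 mm. Origin at the centre of its underside, z up. The rib is on its own -x side: it faces out of the nest when bottle yaw = nest yaw. Starts upright before the mouth, turned 0.6 to 2 rad off; slides on the bench at 1 to 6 N.
- bottle_mid (a point): the bottle's axis 35 mm above its underside; axes as the bottle's
- rib (a point): the bottle's upright rib, 12 mm wide, standing 8 mm out of the side, from 5 to 57 mm above the bench. The point is on its outer face, 46 mm from the bottle's axis, 35 mm up; axes as the bottle's
- wing: Black wing on the cap, rigid with the bottle (does not unscrew): an upright bar 56 mm long (along the bottle's x, in line with the rib), 14 mm thick (along y), 25 mm tall. Origin at its centre, on the bottle's axis, 91.5 mm above the bench. Dragged along the wing's length the bottle tips. Not to be touched within 70 mm of the seat (bottle axis).
- diluent: Bystander: loose plain round bottle 64 mm in diameter, 130 mm tall, beside the nest; origin at the centre of its underside
- control_jar: Bystander: loose plain jar 60 mm in diameter, 70 mm tall, beside the nest; origin at the centre of its underside
- tube_rack: Bystander: loose rack 60 x 140 mm with four capped tubes, 99 mm tall, off to the left of the bench; origin at the centre of its underside, tubes in a row along its y
There are look-alikes about, which are no part of the job. Leave any blue look-alike of the bottle alone.

How it is judged:
On the way:
1. the bottle, rib facing out, is pressed against both faces of the V with more than 2 N each, by its side and not by the wing (contact force between bottle and face_left above 2 N and contact force between bottle and face_right above 2 N and contact force between the fingers and wing below 0.5 N and horizontal distance between bottle and seat below 0.002 m and x of rib in the frame of nest below -0.04 m and y of rib in the frame of nest between -0.008 and 0.008 m), for 0.3 s.
At the end, for the whole second after the job is handed in: The bottle stands upright (within 0.05 rad) and at rest on the bench in the V, its axis within 2 mm of the seat, its rib facing out of the mouth with the rib within 8 mm of the centre line (about 10 degrees) (horizontal distance between bottle and seat below 0.002 m and x of rib in the frame of nest below -0.04 m and y of rib in the frame of nest between -0.008 and 0.008 m and angle between bottle's own z axis and vertical below 0.05 rad and height (world z) of bottle below 0.004 m and linear speed of bottle below 0.01 m/s and angular speed of bottle below 0.05 rad/s); the robot touches nothing.
It fails at once if the bottle is lifted more than 10 mm off the bench (height (world z) of bottle above 0.01 m).
It fails at once if the bottle is tipped by more than 0.3 rad (angle between bottle's own z axis and vertical above 0.3 rad).
It fails at once if the wing is held or pushed while the bottle's axis is within 70 mm of the seat (horizontal distance between bottle and seat below 0.07 m and contact force between the fingers and wing above 1 N).
It fails at once if a face of the nest is pressed with more than 45 N (contact force between anything else and face_left above 45 N or contact force between anything else and face_right above 45 N).
It fails at once if a bystander is moved more than 20 mm (distance of any of diluent, control_jar, tube_rack from where it was at the start of the episode above 0.02 m).
It also fails if it takes over 72 s, if anything falls off the work surface, if the arm or the gripper's body presses on something with over 40 N, if the wrist force passes 120 N, or if a joint passes its speed limit or range.

## Working session

There is one attempt and no reset: what is moved stays moved. The work goes in short steps, Python scripts to look and compute and a tool call to move; the robot and the scene stay as the last step left them, time stands still between calls to the robot, and variables do not carry over. Pictures are saved under pics/ and viewed, about 8 in all and at most 12, crops included, and the job is handed in when it is done.

Besides the shell and the picture viewer there is one more tool, called after "Call:" by a JSON object that holds its "api" and its "payload", one argument or row to a line. step_arm: Moves the arm, as the interface text tells. Its arguments: {"type":"object","properties":{"motion":{"type":"array","items":{"type":"array","items":{"type":"number"}}}},"required":["motion"]}

```bash
ls; mkdir -p pics
cat > h.py <<'E'
import numpy as np,cv2
from bench import ctrl
def snap(n,f):
    im,d=ctrl.camera(n); cv2.imwrite('pics/'+f+'.png',im[:,:,::-1]); np.savez('pics/'+f+'.npz',im=im,d=d); return im,d
def ray(n,uv,z):
    c=ctrl.camera_info(n);K=np.array([[c['fx'],0,c['cx']],[0,c['fy'],c['cy']],[0,0,1]])
    p=cv2.undistortPoints(np.array(uv,float).reshape(-1,1,2),K,np.array(c['dist_coeffs'])).reshape(-1,2)
    T=np.array(c['T']);d=np.c_[p,np.ones(len(p))]@T[:3,:3].T;o=T[:3,3]
    return o+d*((z-o[2])/d[:,2])[:,None]
def cloud(n,d):
    c=ctrl.camera_info(n);K=np.array([[c['fx'],0,c['cx']],[0,c['fy'],c['cy']],[0,0,1]])
    h,w=d.shape;g=np.stack(np.meshgrid(np.arange(w),np.arange(h)),-1).reshape(-1,1,2).astype(float)
    p=cv2.undistortPoints(g,K,np.array(c['dist_coeffs'])).reshape(-1,2)
    T=np.array(c['T']);P=np.c_[p,np.ones(len(p))]*d.reshape(-1,1)
    return (P@T[:3,:3].T+T[:3,3]).reshape(h,w,3)
E
python3 - <<'E'
from h import *
print(ctrl.get_obs())
for n in('top','side'):
    im,d=snap(n,n+'0');c=ctrl.camera_info(n);print(n,c)
a=cv2.imread('pics/top0.png')
E
```

```text
pics
{'time_s': 0.0, 'q': array([-1.33528581e+00,  1.81549823e-01,  1.60804494e+00,  1.82454108e-05,
        1.35377475e+00, -2.06319416e-01]), 'dq': array([ 0.00348302,  0.00058141, -0.00071582,  0.00077938,  0.0006477 ,
        0.00012626]), 'joint_efforts': array([ 1.25707279e-04, -4.44869864e+01, -3.51337337e+01, -3.11336653e-04,
        9.22640786e-03,  1.68315512e-05]), 'eef_pos': array([ 0.24574357, -0.51921879,  0.23036136]), 'eef_rot': array([-0.1543133 , -0.68991939, -0.15556979,  0.68992513]), 'wrist_force': array([ 0.40986726,  0.07332172, -0.26176675]), 'torque': array([-0.01981918,  0.02939502, -0.02915652]), 'opening': 1.0016412893596929}
top {'fx': 536.2042987317266, 'fy': 536.2042987317266, 'cx': 271.6381430166659, 'cy': 202.77775579581865, 'dist_coeffs': array([0.00992091, 0.        , 0.        , 0.        , 0.        ]), 'T': array([[-0.01345226, -0.99580322,  0.09052611,  0.41165059],
       [-0.99988195,  0.01272438, -0.00861288,  0.16413713],
       [ 0.00742484, -0.09063129, -0.99585684,  1.37366117],
       [ 0.        ,  0.        ,  0.        ,  1.        ]])}
side {'fx': 527.1649294650396, 'fy': 527.1649294650396, 'cx': 276.8751056898248, 'cy': 211.8291143458588, 'dist_coeffs': array([-0.11641993,  0.        ,  0.        ,  0.        ,  0.        ]), 'T': array([[-0.91343404, -0.21191464,  0.34746286,  0.04107259],
       [-0.40691919,  0.49109933, -0.77021959,  1.22826107],
       [-0.00741797, -0.8449341 , -0.53481898,  0.85425277],
       [ 0.        ,  0.        ,  0.        ,  1.        ]])}
```

View pics/top0.png

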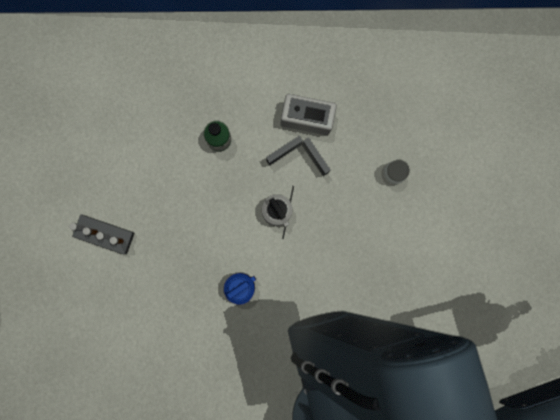

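View pics/side0.png

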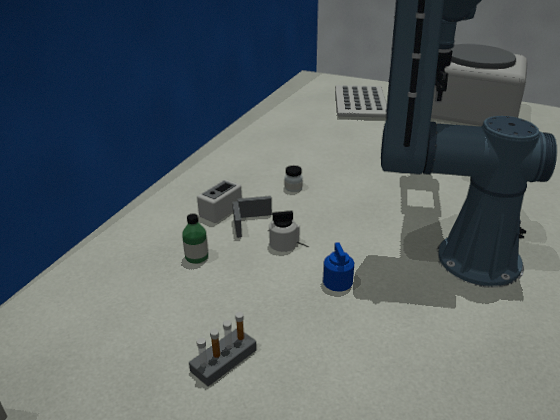

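Top view: nest corner is near (302,140), the line runs (293,187) to (283,238), and the bottle is at (277,209). The blue decoy at (240,288), diluent (217,135), jar (397,172) and rack (103,235) must be left alone. Side view agrees. I'll zoom in.

Run:
```python
from h import *
im=np.load('pics/top0.npz')['im'];d=np.load('pics/top0.npz')['d']
cr=im[125:245,250:340,::-1];cv2.imwrite('pics/c0.png',cv2.resize(cr,None,fx=5,fy=5,interpolation=cv2.INTER_CUBIC))
P=cloud('top',d)
for uv in[(277,209),(277,225),(290,150),(315,155),(302,142),(217,135),(397,172),(290,115),(350,220)]:print(uv,P[uv[1],uv[0]].round(3))
sub=P[125:245,250:340]
m=(sub[...,2]>.045)&(sub[...,2]<.068)
ij=np.argwhere(m);print(len(ij))
m=(sub[...,2]>.085)
print('wing px',np.argwhere(m)[:,::-1].tolist()[:100] and len(np.argwhere(m)), sub[m].mean(0))
```

```text
(277, 209) [0.512 0.141 0.104]
(277, 225) [0.478 0.14  0.027]
(290, 150) [0.668 0.104 0.028]
(315, 155) [0.649 0.044 0.06 ]
(302, 142) [0.689 0.073 0.027]
(217, 135) [0.691 0.282 0.111]
(397, 172) [ 0.601 -0.155  0.075]
(290, 115) [0.746 0.105 0.078]
(350, 220) [ 0.489 -0.048  0.005]
899
wing px 187 [0.49397305 0.14597094 0.36115732]
```

View pics/c0.png

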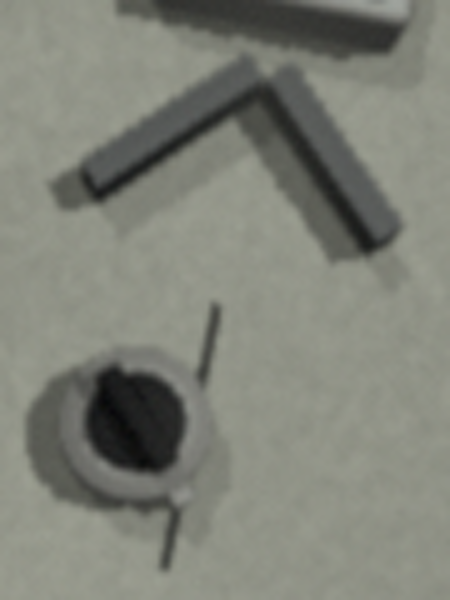

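Crop: wing runs (108,372) to (150,465), rib is at (181,495) (crop coordinates, x5), line from (217,303) to (165,570), V corner at about (263,88). Now the numbers.

```bash
cat > meas.py <<'E'
from h import *
def nest():
    z=np.load('pics/top0.npz');im=z['im'];d=z['d'];g=cv2.cvtColor(im,cv2.COLOR_RGB2GRAY)
    c=lambda x,y:(250+(x+.5)/5-.5,125+(y+.5)/5-.5)
    e=ray('top',[c(217,303),c(165,570)],0)
    return e
E
python3 - <<'E'
from meas import *
z=np.load('pics/top0.npz');im=z['im'];d=z['d'];P=cloud('top',d)
e=nest();v=e[0]-e[1];L=np.linalg.norm(v);yaw=np.arctan2(v[1],v[0]);print('line',e.round(4),L,'yaw',yaw)
mid=e.mean(0);o=mid+v/L*.125;print('nest from line',o)
c=lambda x,y:(250+(x+.5)/5-.5,125+(y+.5)/5-.5)
q=ray('top',[c(263,88),c(97,182),c(368,238)],.06);print('corner,tipL,tipR top',q.round(4), np.linalg.norm(q[1]-q[2]))
R=np.array([[np.cos(yaw),np.sin(yaw)],[-np.sin(yaw),np.cos(yaw)]])
print('in nest',((q-o)[:,:2]@R.T).round(4), 'axis from tips yaw',np.arctan2(*(-(q[2]-q[1])[:2])[::-1])-np.pi/2)
w=ray('top',[c(108,372),c(150,465)],.104);print('wing',w.round(4),w.mean(0),np.linalg.norm(w[0]-w[1]))
r=ray('top',[c(181,495)],.057);print('rib',r)
# collar circle / body from mask: dark collar
g=cv2.cvtColor(im,cv2.COLOR_RGB2GRAY)
m=(g<60).astype(np.uint8);m[:,:262]=0;m[:195]=0;m[222:]=0;m[:,291:]=0
cs,_=cv2.findContours(m,0,2);k=max(cs,key=cv2.contourArea);(x,y),rr=cv2.minEnclosingCircle(k);print('collar',x,y,rr,ray('top',[(x,y)],.08))
b=w.mean(0);rv=(r-b)[0];print('rib vec',rv,'ang',np.arctan2(rv[1],rv[0]))
wv=w[1]-w[0];print('wing ang',np.arctan2(wv[1],wv[0]))
# wing via depth
s=P[190:230,260:295];mm=(s[...,2]>.09)&(s[...,2]<.115);p=s[mm][:,:2];u,sv,vt=np.linalg.svd(p-p.mean(0));print('depth wing',len(p),p.mean(0),np.arctan2(vt[0,1],vt[0,0]))
s=P[125:190,255:340];
E
```

```text
line [[0.5814 0.0965 0.    ]
 [0.4442 0.1255 0.    ]] 0.14019951681161252 yaw -0.20798418887773895
nest from line [0.63508225 0.08517825 0.        ]
corner,tipL,tipR top [[0.6813 0.0748 0.06  ]
 [0.6351 0.1579 0.06  ]
 [0.6054 0.0242 0.06  ]] 0.13698943419973167
in nest [[ 0.0474 -0.0006]
 [-0.015   0.0712]
 [-0.0164 -0.0658]] axis from tips yaw -0.21828545006162114
wing [[0.5361 0.1541 0.104 ]
 [0.4915 0.1347 0.104 ]] [0.51381434 0.14441193 0.104     ] 0.0485900697444812
rib [[0.47951688 0.11864029 0.057     ]]
collar 276.0 208.5 11.236202239990234 [[0.5152066  0.14257861 0.08      ]]
rib vec [-0.03429745 -0.02577164 -0.047     ] ang -2.497186186834686
wing ang -2.7324444566816077
depth wing 143 [0.51501027 0.14109583] -2.5781192052596893
```

```bash
cat >> h.py <<'E'
from scipy.spatial.transform import Rotation as Rn
NY=-0.208; NO=np.array([0.635,0.0852,0]); NR=Rn.from_euler('z',NY)
def cur():
    o=ctrl.get_obs();q=o['eef_rot'];return o,np.array(o['eef_pos']),Rn.from_quat([q[1],q[2],q[3],q[0]])
def tool(yaw,tilt=0):
    # fingers down tilted toward heading (yaw) ; jaws (tool y) perpendicular to heading
    x=np.array([np.sin(tilt)*np.cos(yaw),np.sin(tilt)*np.sin(yaw),-np.cos(tilt)])
    y=np.array([-np.sin(yaw),np.cos(yaw),0]);return Rn.from_matrix(np.c_[x,y,np.cross(x,y)])
def rel(pos,R):
    o,p,Rc=cur();return (Rc.inv().apply(np.array(pos)-p)*1000).round(1),(Rc.inv()*R).as_rotvec(degrees=True).round(2)
E
python3 - <<'E'
from h import *
o,p,R=cur();print(R.as_matrix().round(3))
for w in(.59,.59-np.pi): print(w,rel([.5145,.142,.17],tool(w)))
E
```

```text
[[-0.     0.428 -0.904]
 [ 0.002 -0.904 -0.428]
 [-1.    -0.002 -0.   ]]
0.59 (array([  61.4, -482.8, -525.7]), array([1.7151e+02, 1.3000e-01, 4.0000e-02]))
-2.5515926535897933 (array([  61.4, -482.8, -525.7]), array([-8.49, -0.03,  0.09]))
```

Call:
{"api": "step_arm", "payload": {
  "motion": [
    [61,-483,-526,-8.5,0,0,0],
    [61,-483,-526,-8.5,0,0,0],
    [61,-483,-526,-8.5,0,0,0],
    [61,-483,-526,-8.5,0,0,0],
    [61,-483,-526,-8.5,0,0,0],
    [61,-483,-526,-8.5,0,0,0],
    [61,-483,-526,-8.5,0,0,0],
    [61,-483,-526,-8.5,0,0,0],
    [61,-483,-526,-8.5,0,0,0],
    [61,-483,-526,-8.5,0,0,0]
  ]
}}

```text
time_s: 1.35
eef_pos: [0.4808, 0.0592, 0.1779]
eef_rot: [0.206, 0.677, 0.206, -0.676]
wrist_force: [1.5, -0.4, -0.0]
opening: 1.002
```

Call:
{"api": "step_arm", "payload": {
  "motion": [
    [0,0,0,0,0,0,0],
    [0,0,0,0,0,0,0]
  ]
}}

```text
time_s: 1.6
eef_pos: [0.4799, 0.0571, 0.1776]
eef_rot: [-0.206, -0.676, -0.206, 0.677]
wrist_force: [-0.8, 0.1, -0.8]
opening: 0.999
```

Run:
```python
from h import *
o,p,R=cur();print(p,o['q'],rel([.5145,.142,.15],tool(.59-np.pi)))
```

```text
[0.47993421 0.05711848 0.17764057] [-1.27413142e-01  3.21789679e-02  1.88442737e+00 -5.32784996e-04
  1.22615843e+00  8.52124037e-01] (array([ 27.6, -51.2, -76.1]), array([0.08, 0.07, 0.02]))
```

Call:
{"api": "step_arm", "payload": {
  "motion": [
    [28,-51,-76,0,0,0,0],
    [28,-51,-76,0,0,0,0],
    [28,-51,-76,0,0,0,0],
    [28,-51,-76,0,0,0,0]
  ]
}}

```text
time_s: 2.1
eef_pos: [0.5151, 0.14, 0.1502]
eef_rot: [-0.205, -0.677, -0.205, 0.677]
wrist_force: [0.3, 0.3, -0.8]
opening: 1.004
```

Run:
```python
from h import *
o,p,R=cur();print(p,o['opening'])
a,_=snap('side','s1');b,_=snap('top','t1')
a=cv2.resize(a[170:270,230:350],None,fx=4,fy=4,interpolation=2);b=cv2.resize(b[150:250,230:330],None,fx=3,fy=4,interpolation=2)
cv2.imwrite('pics/m1.png',np.hstack([a,b])[:,:,::-1])
```

```text
[0.51508236 0.1399866  0.15023197] 1.0035078411707128
```

View pics/m1.png

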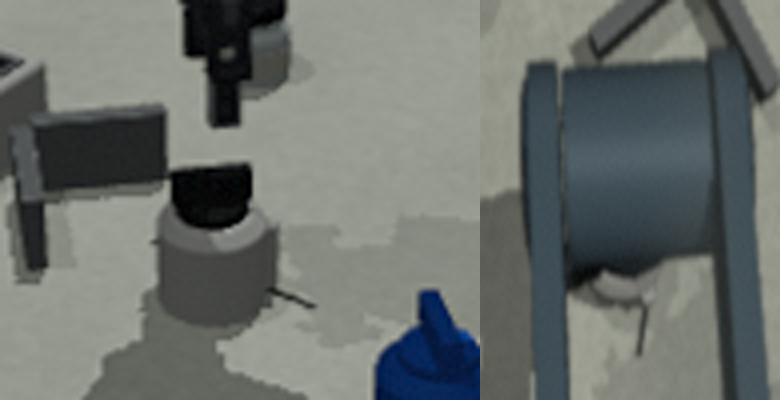

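The side view shows the wing broadside below the fingers, with the fingers edge-on. The rib isn't obvious in silhouette, so I'll confirm its direction before turning.

Run:
```python
from h import *
a=np.load('pics/s1.npz')['im'][205:255,262:306];b=np.load('pics/top0.npz')['im'][190:230,258:297]
f=lambda x,s:cv2.resize(np.clip((x.astype(float)-20)*1.9,0,255).astype(np.uint8),(400,500),interpolation=cv2.INTER_LINEAR)
cv2.imwrite('pics/m2.png',np.hstack([f(a,1),f(b,1)])[:,:,::-1])
c=ctrl.camera_info('side');K=np.array([[c['fx'],0,c['cx']],[0,c['fy'],c['cy']],[0,0,1]]);Ti=np.linalg.inv(c['T'])
ang=-2.55
for nm,n,x0,y0,w,h in(('side','side',262,205,44,50),('top','top',258,190,39,40)):
    c=ctrl.camera_info(n);K=np.array([[c['fx'],0,c['cx']],[0,c['fy'],c['cy']],[0,0,1]]);Ti=np.linalg.inv(c['T'])
    for ang in(-2.55,.59):
      for z in(.005,.057):
        p=np.array([.5145+.046*np.cos(ang),.142+.046*np.sin(ang),z])
        uv=cv2.projectPoints(p[None],cv2.Rodrigues(Ti[:3,:3])[0],Ti[:3,3],K,c['dist_coeffs'])[0].ravel();print(n,ang,z,((uv-[x0,y0])*[400/w,500/h]).round())
```

```text
side -2.55 0.005 [336. 354.]
side -2.55 0.057 [338. 198.]
side 0.59 0.005 [ 38. 389.]
side 0.59 0.057 [ 35. 233.]
top -2.55 0.005 [287. 449.]
top -2.55 0.057 [295. 436.]
top 0.59 0.005 [78. 80.]
top 0.59 0.057 [77. 53.]
```

View pics/m2.png

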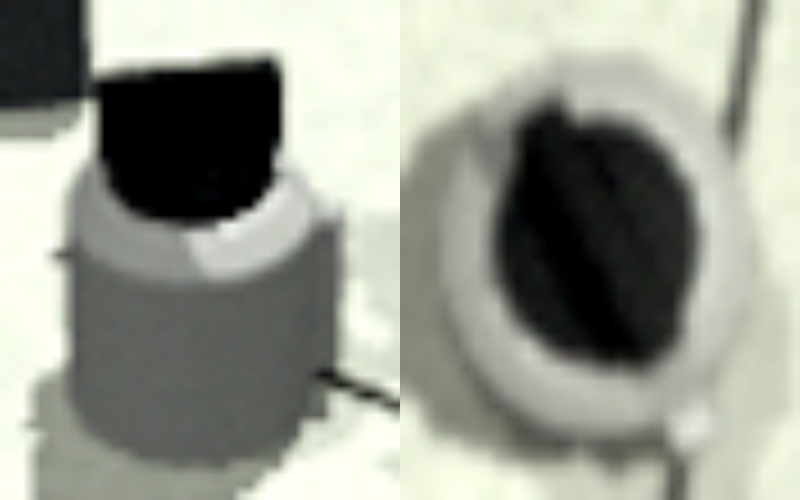

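The right silhouette bulges at (340,205)-(335,350), where the rib is predicted for direction -2.55 rad, so the rib is confirmed. Descending to grasp.

Call:
{"api": "step_arm", "payload": {
  "motion": [
    [30,-2,-1,0,0,0,0],
    [55,-2,-1,0,0,0,0],
    [64,-2,-1,0,0,0,0],
    [64,-2,-1,0,0,0,0],
    [64,-2,-1,0,0,0,150],
    [64,-2,-1,0,0,0,200],
    [64,-2,-1,0,0,0,255],
    [64,-2,-1,0,0,0,255],
    [64,-2,-1,0,0,0,255],
    [64,-2,-1,0,0,0,255]
  ]
}}

```text
time_s: 3.45
eef_pos: [0.5151, 0.144, 0.0863]
eef_rot: [0.206, 0.677, 0.206, -0.676]
wrist_force: [0.8, -0.9, 1.3]
opening: 0.144
```

Run:
```python
from h import *
o,p,R=cur();print(p,o['opening'],o['q'][5],o['wrist_force'],o['torque'],R.as_matrix().round(3)[:,1])
n=NR.inv().apply(p-NO);print('nest',n)
print(rel(NO+NR.apply([-.128,0,p[2]]),tool(NY-np.pi)))
```

```text
[0.51514331 0.14395857 0.08629591] 0.14420361677042248 1.0310533618691176 [ 0.78768713 -0.91307237  1.29486723] [ 0.04426743 -0.02533791  0.02841601] [ 0.557 -0.831  0.   ]
nest [-0.12940713  0.03274127  0.08629591]
(array([-0. , 23.9, 22.5]), array([ 4.573e+01, -3.000e-02, -0.000e+00]))
```

Call:
{"api": "step_arm", "payload": {
  "motion": [
    [0,0,0,6,0,0,255],
    [0,0,0,12,0,0,255],
    [0,0,0,18,0,0,255],
    [0,0,0,24,0,0,255],
    [0,0,0,30,0,0,255],
    [0,0,0,36,0,0,255],
    [0,0,0,42,0,0,255],
    [0,0,0,45.7,0,0,255],
    [0,0,0,45.7,0,0,255],
    [0,0,0,45.7,0,0,255]
  ]
}}

```text
time_s: 4.7
eef_pos: [0.5149, 0.1443, 0.0862]
eef_rot: [0.073, -0.703, 0.073, 0.703]
wrist_force: [-0.3, 2.9, 2.2]
opening: 0.145
```

Run:
```python
from h import *
o,p,R=cur();print(p,o['opening'],o['q'],o['wrist_force'],o['torque'])
print(rel(NO+NR.apply([-.129,0,p[2]]),tool(NY-np.pi)))
```

```text
[0.51489154 0.14428444 0.08618399] 0.1446942997981341 [5.07410491e-02 2.72494180e-01 1.81955092e+00 6.64663058e-04
 1.04950173e+00 1.82742719e+00] [-0.34049374  2.86328906  2.21692965] [0.69709867 0.10278022 0.09037471]
(array([-0. , 33. , -0.7]), array([0.1 , 0.01, 0.03]))
```

Call:
{"api": "step_arm", "payload": {
  "motion": [
    [0,4,0,0,0,0,255],
    [0,8,0,0,0,0,255],
    [0,12,0,0,0,0,255],
    [0,16,0,0,0,0,255],
    [0,20,0,0,0,0,255],
    [0,24,0,0,0,0,255],
    [0,28,0,0,0,0,255],
    [0,32,0,0,0,0,255],
    [0,33,0,0,0,0,255],
    [0,33,0,0,0,0,255]
  ]
}}

```text
time_s: 5.95
eef_pos: [0.5082, 0.1114, 0.0862]
eef_rot: [-0.073, 0.703, -0.073, -0.703]
wrist_force: [1.0, 0.5, 3.5]
opening: 0.144
```

Call:
{"api": "step_arm", "payload": {
  "motion": [
    [0,0,0,0,0,0,150],
    [0,0,0,0,0,0,60],
    [0,0,0,0,0,0,0],
    [0,0,0,0,0,0,0],
    [0,0,0,0,0,0,0],
    [-20,0,0,0,0,0,0],
    [-60,0,0,0,0,0,0],
    [-90,0,40,0,0,0,0],
    [-90,100,60,0,0,0,0],
    [-90,160,60,0,0,0,0]
  ]
}}

```text
time_s: 7.2
eef_pos: [0.4261, 0.0023, 0.1768]
eef_rot: [-0.072, 0.704, -0.072, -0.703]
wrist_force: [0.7, -1.7, 0.7]
opening: 0.999
```

```bash
cat >> h.py <<'E'
def fork(tilt): return tool(NY,tilt)*Rn.from_euler('x',np.pi)
E
python3 - <<'E'
from h import *
a,_=snap('side','s2');b,d=snap('top','t2')
a=cv2.resize(a[185:265,210:310],None,fx=4,fy=5,interpolation=2);b=cv2.resize(b[125:245,250:340],(360,400),interpolation=2)
cv2.imwrite('pics/m3.png',np.hstack([a,b])[:,:,::-1])
print(cur()[0]['q'])
for t in(.6,):print(rel(NO+NR.apply([-.25,0,.12]),fork(t)))
E
```

```text
[-0.2835032  -0.10684963  2.02118463 -0.00204405  1.22631861  1.50131422]
(array([  56.1, -128.3,   63.9]), array([-0.26, 34.33, -0.2 ]))
```

View pics/m3.png

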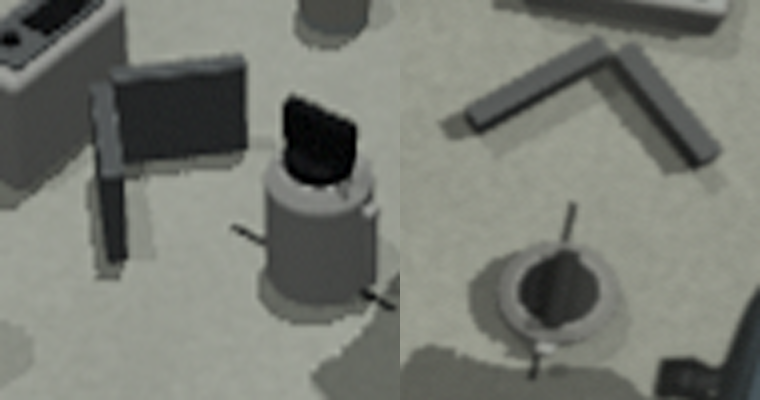

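Bottle now stands on the line with the rib at (545,347) pointing out along it and the wing aligned. A quick numeric check.

Run:
```python
from h import *
z=np.load('pics/t2.npz');im=z['im'];g=cv2.cvtColor(im,cv2.COLOR_RGB2GRAY)
P=cloud('top',z['d']);N=NR.inv().apply((P-NO).reshape(-1,3)).reshape(P.shape)
s=(N[...,0]>-.18)&(N[...,0]<-.08)&(abs(N[...,1])<.05)
m=s&(N[...,2]>.092)&(N[...,2]<.115);p=N[m];u,sv,vt=np.linalg.svd(p[:,:2]-p[:,:2].mean(0));print('wing',len(p),p.mean(0),vt[0])
m=(s&(g<70)&(N[...,2]>.05)).astype(np.uint8);cs,_=cv2.findContours(m,0,2);k=max(cs,key=cv2.contourArea);(x,y),r=cv2.minEnclosingCircle(k);print(x,y,r)
print('collar',NR.inv().apply(ray('top',[(x,y)],.085)-NO))
y0,x0=np.array([223,280]);c=g[223:236,278:296].astype(int);print(c)
print('rib',NR.inv().apply(ray('top',[(286.1,228.7)],.057)-NO))
```

```text
wing 138 [-0.13039374 -0.00135917  0.10380925] [-9.99999976e-01 -2.18153383e-04]
289.0 211.5 11.672718048095703
collar [[-0.13051047 -0.0007356   0.085     ]]
[[ 79  95 104  93  85  88  87  80  70  62  64  75 101 120 126 127 127 124]
 [ 70  76  89  97 101 102 103 105  98  95  93  98 109 115 115 118 121 122]
 [ 77  70  70  83 101 108 112 114 111 107 106 106 110 111 112 113 117 116]
 [ 84  75  66  68  76  89 105 114 112 107 105 105 106 105 106 109 114 105]
 [ 87  83  74  68  67  75 101 121 116 109 105  98  92  89  90  96 106 107]
 [ 91  90  82  74  69  80 121 143 145 139 127 104  90  93  97 110 118 123]
 [ 93  93  87  79  72  84 127 151 157 155 139 119 114 117 116 125 127 130]
 [ 94  95  92  88  74  76 103 125 140 144 133 127 127 124 125 128 127 129]
 [101  97  96  92  83  62  69  91 112 122 123 128 128 127 129 128 128 129]
 [127 112 106 102  93  59  64 102 115 120 125 128 127 128 129 130 128 129]
 [147 140 136 129 111  70  75 118 129 127 123 121 121 124 129 130 130 129]
 [146 147 143 137 113  72  81 122 125 114 102  99  98 108 118 124 124 124]
 [120 121 118 114  89  58  75 108 107  93  83  80  83  88  98 101 102 102]]
rib [[-0.17119348 -0.00250357  0.057     ]]
```

Bottle is at nest (-130,-1) mm with the wing parallel to the line (under 0.1 deg); rib y is about -2 mm. Next I plan the two-finger fork push, straddling the rib, and check clearance to the blue decoy.

Run:
```python
from h import *
print('blue',NR.inv().apply(ray('top',[(240,288)],.06)-NO))
print(rel(NO+NR.apply([-.19,0,.15]),fork(.45)))
```

```text
blue [[-0.3339829  0.0797813  0.06     ]]
(array([  26.1, -128.5,    3.9]), array([-0.27, 25.74, -0.18]))
```

Call:
{"api": "step_arm", "payload": {
  "motion": [
    [5,-30,1,0,6,0,105],
    [10,-60,2,0,12,0,105],
    [16,-90,3,0,18,0,105],
    [22,-115,4,0,23,0,105],
    [26,-128.5,4,-0.3,25.7,-0.2,105],
    [26,-128.5,4,-0.3,25.7,-0.2,105],
    [26,-128.5,4,-0.3,25.7,-0.2,105]
  ]
}}

```text
time_s: 8.18
eef_pos: [0.4496, 0.1291, 0.1505]
eef_rot: [-0.055, 0.842, -0.085, -0.529]
wrist_force: [0.5, -0.3, 0.2]
opening: 0.587
```

```bash
cat >> h.py <<'E'
def st(x,y=0,z=.025,t=.45):
    o,p,R=cur();n=NR.inv().apply(p-NO);print('nest TCP mm',(n*1000).round(1),'open',o['opening']*85,'F nest',NR.inv().apply(o['wrist_force']).round(2),'t',o['time_s'])
    print('to',rel(NO+NR.apply([x,y,z]),fork(t)))
E
python3 -c "
from h import *
st(-.19)"
```

```text
nest TCP mm [-190.4    4.6  150.5] open 49.934850781257346 F nest [ 0.58 -0.2   0.16] t 8.175
to (array([113.3,   4.9,  54.1]), array([0.28, 0.1 , 0.28]))
```

Call:
{"api": "step_arm", "payload": {
  "motion": [
    [30,5,14,0.3,0,0.3,105],
    [65,5,30,0.3,0,0.3,105],
    [95,5,45,0.3,0,0.3,105],
    [113,5,54,0.3,0,0.3,105],
    [113,5,54,0.3,0,0.3,105],
    [113,5,54,0.3,0,0.3,105]
  ]
}}

```text
time_s: 8.93
eef_pos: [0.4499, 0.124, 0.0258]
eef_rot: [-0.056, 0.842, -0.089, -0.529]
wrist_force: [-0.2, -0.3, -0.0]
opening: 0.589
```

```bash
python3 -c "
from h import *
st(-.06)"
```

```text
nest TCP mm [-189.1   -0.3   25.8] open 50.05204760561988 F nest [-0.09 -0.33 -0.  ] t 8.925
to (array([  56.9,   -0.5, -115.9]), array([-0.09,  0.01, -0.04]))
```

Call:
{"api": "step_arm", "payload": {
  "motion": [
    [2.2,0,-4.5,0,0,0,105],
    [4.4,0,-9,0,0,0,105],
    [6.6,0,-13.5,0,0,0,105],
    [8.8,0,-18,0,0,0,105],
    [10.6,0,-21.6,0,0,0,105],
    [12.4,0,-25.2,0,0,0,105],
    [14.2,0,-28.8,0,0,0,105],
    [16,0,-32.4,0,0,0,105],
    [17.8,0,-36,0,0,0,105],
    [19.6,0,-39.6,0,0,0,105]
  ]
}}

```text
time_s: 10.18
eef_pos: [0.4921, 0.1152, 0.0243]
eef_rot: [-0.055, 0.842, -0.088, -0.529]
wrist_force: [-2.9, 0.8, 1.1]
opening: 0.588
```

Run:
```python
from h import *
st(-.06)
a,_=snap('side','s3');b,d=snap('top','t3')
a=cv2.resize(a[185:265,210:310],None,fx=4,fy=5,interpolation=2);b=cv2.resize(b[125:245,250:340],(360,400),interpolation=2)
cv2.imwrite('pics/m4.png',np.hstack([a,b])[:,:,::-1])
```

```text
nest TCP mm [-146.    -0.2   24.3] open 49.98455121292793 F nest [-3.    0.16  1.13] t 10.175
to (array([ 36.7,  -0.2, -77.8]), array([-0.03,  0.09, -0.03]))
```

View pics/m4.png

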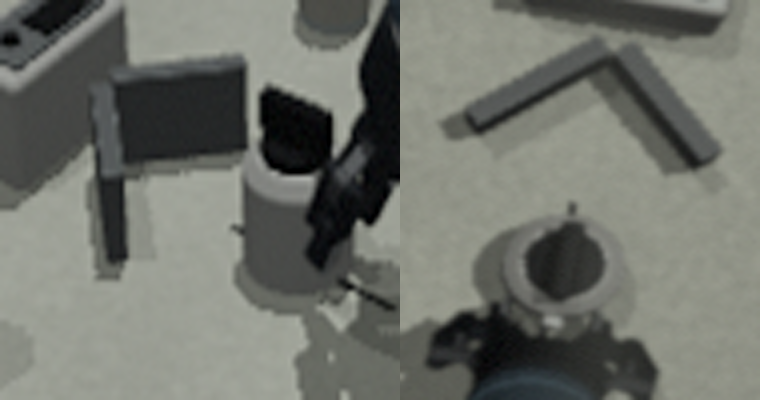

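Both fingers bear on the bottle's side at (325,240), clear of the wing. The bottle is upright and has moved along the line. Continuing.

Call:
{"api": "step_arm", "payload": {
  "motion": [
    [1.8,0,-3.8,0,0,0,105],
    [3.6,0,-7.6,0,0,0,105],
    [5.4,0,-11.4,0,0,0,105],
    [7.2,0,-15.2,0,0,0,105],
    [9,0,-19,0,0,0,105],
    [10.8,0,-22.8,0,0,0,105],
    [12.6,0,-26.6,0,0,0,105],
    [14.4,0,-30.4,0,0,0,105],
    [16.2,0,-34.2,0,0,0,105],
    [18,0,-38,0,0,0,105]
  ]
}}

```text
time_s: 11.52
eef_pos: [0.5333, 0.1065, 0.0246]
eef_rot: [-0.055, 0.842, -0.088, -0.529]
wrist_force: [-0.7, -0.0, -1.5]
opening: 0.588
```

Call:
{"api": "step_arm", "payload": {
  "motion": [
    [1.8,0,-3.8,0,0,0,105],
    [3.6,0,-7.6,0,0,0,105],
    [5.4,0,-11.4,0,0,0,105],
    [7.2,0,-15.2,0,0,0,105],
    [9,0,-19,0,0,0,105],
    [10.8,0,-22.8,0,0,0,105],
    [12,0,-25.2,0,0,0,105],
    [12,0,-25.2,0,0,0,105]
  ]
}}

```text
time_s: 12.52
eef_pos: [0.5608, 0.1007, 0.0249]
eef_rot: [-0.055, 0.842, -0.088, -0.529]
wrist_force: [-0.4, -0.4, -0.4]
opening: 0.584
```

Run:
```python
from h import *
st(-.04)
b,d=snap('top','t4');g=cv2.cvtColor(b,cv2.COLOR_RGB2GRAY)
P=cloud('top',d);N=NR.inv().apply((P-NO).reshape(-1,3)).reshape(P.shape)
s=(N[...,0]>-.09)&(N[...,0]<.04)&(abs(N[...,1])<.03)
m=s&(N[...,2]>.092)&(N[...,2]<.113);p=N[m];u,sv,vt=np.linalg.svd(p[:,:2]-p[:,:2].mean(0));print('wing',len(p),p.mean(0),p.min(0),p.max(0),vt[0])
```

```text
nest TCP mm [-75.8  -0.2  24.9] open 49.656883993813416 F nest [-0.27 -0.44 -0.37] t 12.525
to (array([ 15.5,  -0.2, -32.3]), array([-0.03,  0.05, -0.02]))
wing 139 [-0.04130336 -0.0012569   0.10357385] [-0.08992269 -0.02923658  0.09213014] [-0.01178932  0.01975291  0.11049153] [-0.99900814 -0.04452795]
```

Call:
{"api": "step_arm", "payload": {
  "motion": [
    [1.5,0,-3.2,0,0,0,105],
    [3,0,-6.3,0,0,0,105],
    [4.5,0,-9.5,0,0,0,105],
    [6,0,-12.6,0,0,0,105],
    [7.5,0,-15.8,0,0,0,105],
    [9,0,-19,0,0,0,105],
    [10.5,0,-22,0,0,0,105],
    [12,0,-25.2,0,0,0,105],
    [12.5,0,-26.5,0,0,0,105],
    [12.5,0,-26.5,0,0,0,105]
  ]
}}

```text
time_s: 13.82
eef_pos: [0.5892, 0.0946, 0.025]
eef_rot: [-0.055, 0.842, -0.088, -0.529]
wrist_force: [0.2, -0.5, 0.2]
opening: 0.587
```

```bash
python3 -c "
from h import *
st(-.04)"
```

```text
nest TCP mm [-46.8  -0.3  25. ] open 49.91046192414185 F nest [ 0.31 -0.49  0.16] t 13.825
to (array([ 2.9, -0.3, -6.1]), array([-0.03,  0.07, -0.03]))
```

Now creep in 1 mm steps.

Call:
{"api": "step_arm", "payload": {
  "motion": [
    [0.4,0,-0.9,0,0,0,105],
    [0.9,0,-1.8,0,0,0,105],
    [1.3,0,-2.7,0,0,0,105],
    [1.7,0,-3.6,0,0,0,105],
    [2.2,0,-4.5,0,0,0,105],
    [2.6,0,-5.4,0,0,0,105]
  ]
}}

```text
time_s: 14.58
eef_pos: [0.5949, 0.0934, 0.0249]
eef_rot: [-0.055, 0.842, -0.088, -0.529]
wrist_force: [-2.6, -0.6, -0.6]
opening: 0.588
```

Call:
{"api": "step_arm", "payload": {
  "motion": [
    [0.4,0,-0.9,0,0,0,105],
    [0.9,0,-1.8,0,0,0,105]
  ]
}}

```text
time_s: 14.82
eef_pos: [0.5969, 0.093, 0.0249]
eef_rot: [-0.055, 0.842, -0.088, -0.529]
wrist_force: [-1.2, 0.9, -0.5]
opening: 0.589
```

```bash
python3 -c "
from h import *
st(-.036)"
```

```text
nest TCP mm [-38.9  -0.2  24.9] open 50.103855824786145 F nest [-1.33  0.66 -0.52] t 14.825
to (array([ 1.2, -0.2, -2.6]), array([-0.02,  0.09, -0.03]))
```

Call:
{"api": "step_arm", "payload": {
  "motion": [
    [0.4,0,-0.9,0,0,0,105],
    [0.9,0,-1.8,0,0,0,105]
  ]
}}

```text
time_s: 15.08
eef_pos: [0.5985, 0.0926, 0.0247]
eef_rot: [-0.055, 0.842, -0.088, -0.53]
wrist_force: [-4.8, 1.0, 1.3]
opening: 0.588
```

Call:
{"api": "step_arm", "payload": {
  "motion": [
    [0.4,0,-0.9,0,0,0,105],
    [0.4,0,-0.9,0,0,0,105]
  ]
}}

```text
time_s: 15.32
eef_pos: [0.5988, 0.0926, 0.0245]
eef_rot: [-0.055, 0.842, -0.088, -0.53]
wrist_force: [-7.0, 1.2, 3.3]
opening: 0.592
```

```bash
python3 -c "
from h import *
st(-.036)"
```

```text
nest TCP mm [-37.   -0.2  24.5] open 50.28056357230269 F nest [-7.09 -0.25  3.34] t 15.325
to (array([-0.1, -0.2, -1.1]), array([-0.01,  0.19, -0.05]))
```

Call:
{"api": "step_arm", "payload": {
  "motion": [
    [0.3,0,-0.5,0,0,0,105],
    [0.4,0,-0.9,0,0,0,105],
    [0.4,0,-0.9,0,0,0,105]
  ]
}}

```text
time_s: 15.7
eef_pos: [0.5991, 0.0926, 0.0243]
eef_rot: [-0.055, 0.841, -0.088, -0.531]
wrist_force: [-10.2, 2.1, 6.4]
opening: 0.589
```

Run:
```python
from h import *
st(-.036)
b,d=snap('top','t5');g=cv2.cvtColor(b,cv2.COLOR_RGB2GRAY)
P=cloud('top',d);N=NR.inv().apply((P-NO).reshape(-1,3)).reshape(P.shape)
s=(N[...,0]>-.04)&(N[...,0]<.04)&(abs(N[...,1])<.03)
m=s&(N[...,2]>.092)&(N[...,2]<.113);p=N[m];u,sv,vt=np.linalg.svd(p[:,:2]-p[:,:2].mean(0));print('wing',len(p),p.mean(0),p.min(0),p.max(0),vt[0])
cv2.imwrite('pics/m5.png',cv2.resize(b[125:225,260:340],(640,600),interpolation=2)[:,:,::-1])
```

```text
nest TCP mm [-36.7  -0.2  24.3] open 50.044500674512605 F nest [-10.46  -0.06   6.39] t 15.7
to (array([-0.4, -0.2, -0.9]), array([-0.  ,  0.26, -0.06]))
wing 138 [-0.00244908 -0.00105254  0.10384049] [-0.03009142 -0.0081728   0.09473932] [0.02597517 0.00609997 0.11061226] [-0.9998801  -0.01548496]
```

View pics/m5.png

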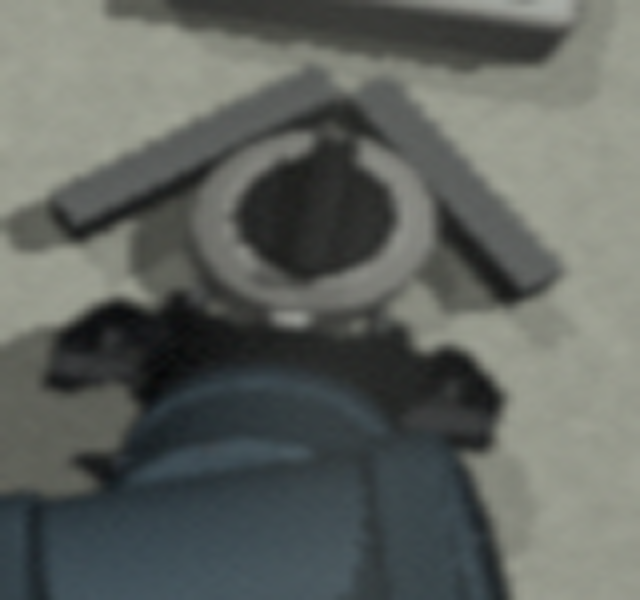

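The bottle sits centred between both faces at (315,215), rib out at (290,318). Lateral force is about 0 at 10 N of push, so both faces carry equally. Pressing to about 20 N and holding.

Call:
{"api": "step_arm", "payload": {
  "motion": [
    [0.1,0,-1,0,0,0,105],
    [0.3,0,-2,0,0,0,105],
    [0.4,0,-3.1,0,0,0,105],
    [0.4,0,-3.1,0,0,0,105]
  ]
}}

```text
time_s: 16.25
eef_pos: [0.5996, 0.0925, 0.024]
eef_rot: [-0.055, 0.84, -0.088, -0.532]
wrist_force: [-18.6, 5.5, 11.0]
opening: 0.589
```

```bash
python3 -c "
from h import *
st(-.036)"
```

```text
nest TCP mm [-36.2  -0.1  24. ] open 50.0239571975996 F nest [-19.3    1.5   10.96] t 16.25
to (array([-0.8, -0.1, -0.6]), array([ 0.02,  0.51, -0.09]))
```

Call:
{"api": "step_arm", "payload": {
  "motion": [
    [-0.7,0,-0.7,0,0,0,105],
    [-1.3,0,-1.4,0,0,0,105],
    [-1.3,0,-1.4,0,0,0,105],
    [-1.3,0,-1.4,0,0,0,105],
    [-1.3,0,-1.4,0,0,0,105],
    [-1.3,0,-1.4,0,0,0,105],
    [-1.3,0,-1.4,0,0,0,105],
    [-1.3,0,-1.4,0,0,0,105]
  ]
}}

```text
time_s: 17.25
eef_pos: [0.5997, 0.0926, 0.0246]
eef_rot: [-0.055, 0.84, -0.088, -0.533]
wrist_force: [-12.2, 7.8, -0.3]
opening: 0.586
```

Run:
```python
from h import *
st(-.036)
b,d=snap('top','t6')
P=cloud('top',d);N=NR.inv().apply((P-NO).reshape(-1,3)).reshape(P.shape)
s=(N[...,0]>-.04)&(N[...,0]<.04)&(abs(N[...,1])<.03)
m=s&(N[...,2]>.092)&(N[...,2]<.113);p=N[m];u,sv,vt=np.linalg.svd(p[:,:2]-p[:,:2].mean(0));print('wing',len(p),p.mean(0),vt[0])
```

```text
nest TCP mm [-36.1  -0.   24.6] open 49.84695743589793 F nest [-13.5    5.14  -0.33] t 17.25
to (array([-0.4, -0. , -0.2]), array([ 0.03,  0.59, -0.08]))
wing 138 [-0.00215299 -0.00046094  0.10392766] [-0.99978127 -0.02091461]
```

Lateral force is +5 N, so the right face is carrying more. Easing toward +y with slightly more push.

Call:
{"api": "step_arm", "payload": {
  "motion": [
    [0.2,-0.4,-0.7,0,0,0,105],
    [0.5,-0.8,-1.4,0,0,0,105],
    [0.5,-1.2,-1.4,0,0,0,105],
    [0.5,-1.2,-1.4,0,0,0,105]
  ]
}}

```text
time_s: 17.8
eef_pos: [0.6006, 0.0932, 0.0244]
eef_rot: [-0.055, 0.839, -0.088, -0.534]
wrist_force: [-15.0, 6.2, 2.5]
opening: 0.587
```

```bash
python3 -c "
from h import *
st(-.036)"
```

```text
nest TCP mm [-35.3   0.8  24.4] open 49.92780802922281 F nest [-15.94   2.97   2.49] t 17.8
to (array([-0.8,  0.8,  0.4]), array([ 0.03,  0.68, -0.13]))
```

The TCP slid (+0.8,+0.8), along the right face, so it may have been hanging there. Ease more.

Call:
{"api": "step_arm", "payload": {
  "motion": [
    [0,-0.5,0,0,0,0,105],
    [0,-1,0,0,0,0,105],
    [0.2,-1.5,-0.5,0,0,0,105],
    [0.2,-1.5,-0.5,0,0,0,105]
  ]
}}

```text
time_s: 18.3
eef_pos: [0.6008, 0.0936, 0.0242]
eef_rot: [-0.055, 0.839, -0.089, -0.534]
wrist_force: [-19.3, 0.4, 6.1]
opening: 0.586
```

Run:
```python
from h import *
st(-.036)
b,d=snap('top','t7')
P=cloud('top',d);N=NR.inv().apply((P-NO).reshape(-1,3)).reshape(P.shape)
s=(N[...,0]>-.04)&(N[...,0]<.04)&(abs(N[...,1])<.03)
m=s&(N[...,2]>.092)&(N[...,2]<.113);p=N[m];u,sv,vt=np.linalg.svd(p[:,:2]-p[:,:2].mean(0));print('wing',len(p),p.mean(0),vt[0])
```

```text
nest TCP mm [-35.2   1.2  24.2] open 49.811250683828945 F nest [-18.94  -3.55   6.13] t 18.3
to (array([-1.1,  1.2,  0.4]), array([ 0.  ,  0.78, -0.22]))
wing 138 [-0.00182462  0.00020461  0.10364694] [-0.99994865 -0.01013438]
```

Lateral force has flipped to -3.5 N with hardly any motion, so the bottle is now constrained by both faces. Rebalance and hold for 1 s.

Call:
{"api": "step_arm", "payload": {
  "motion": [
    [-0.3,0.8,-0.4,0,0,0,105],
    [-0.3,0.8,-0.4,0,0,0,105],
    [-0.3,0.8,-0.4,0,0,0,105],
    [-0.3,0.8,-0.4,0,0,0,105],
    [-0.3,0.8,-0.4,0,0,0,105],
    [-0.3,0.8,-0.4,0,0,0,105],
    [-0.3,0.8,-0.4,0,0,0,105],
    [-0.3,0.8,-0.4,0,0,0,105],
    [-0.3,0.8,-0.4,0,0,0,105]
  ]
}}

```text
time_s: 19.48
eef_pos: [0.6008, 0.0934, 0.0244]
eef_rot: [-0.055, 0.839, -0.089, -0.534]
wrist_force: [-16.8, 4.8, 2.6]
opening: 0.588
```

```bash
python3 -c "
from h import *
st(-.036)"
```

```text
nest TCP mm [-35.2   1.   24.4] open 49.94352627203807 F nest [-17.44   1.19   2.57] t 19.475
to (array([-0.9,  1. ,  0.5]), array([ 0.02,  0.78, -0.17]))
```

Call:
{"api": "step_arm", "payload": {
  "motion": [
    [0.2,-0.3,-1,0,0,0,105],
    [0.4,-0.3,-2,0,0,0,105],
    [0.4,-0.3,-2,0,0,0,105],
    [0.4,-0.3,-2,0,0,0,105],
    [0.4,-0.3,-2,0,0,0,105],
    [0.4,-0.3,-2,0,0,0,105],
    [0.4,-0.3,-2,0,0,0,105]
  ]
}}

```text
time_s: 20.35
eef_pos: [0.6009, 0.0934, 0.0241]
eef_rot: [-0.055, 0.838, -0.089, -0.536]
wrist_force: [-26.0, 4.7, 8.7]
opening: 0.594
```

```bash
python3 -c "
from h import *
st(-.036)"
```

```text
nest TCP mm [-35.    1.   24.1] open 50.48364002104727 F nest [-26.37  -0.8    8.73] t 20.35
to (array([-1.2,  1. ,  0.5]), array([ 0.03,  0.97, -0.23]))
```

Firm seat: 26 N, balanced, and only 0.2 mm more travel. Backing straight out.

Call:
{"api": "step_arm", "payload": {
  "motion": [
    [-1,0,2,0,0,0,105],
    [-2,0,4,0,0,0,105],
    [-3,0,6.3,0,0,0,105],
    [-6,0,12,0,0,0,105],
    [-12,0,25,0,0,0,105],
    [-25,0,50,0,0,0,105],
    [-44,0,90,0,0,0,105],
    [-90,0,75,0,0,0,105],
    [-130,50,60,0,0,0,105],
    [-140,110,55,0,0,0,105]
  ]
}}

```text
time_s: 21.6
eef_pos: [0.4808, 0.011, 0.1347]
eef_rot: [-0.054, 0.844, -0.087, -0.526]
wrist_force: [0.1, -0.4, 0.0]
opening: 0.591
```

Run:
```python
from h import *
st(-.036)
a,_=snap('side','s8');b,d=snap('top','t8')
P=cloud('top',d);N=NR.inv().apply((P-NO).reshape(-1,3)).reshape(P.shape)
s=(N[...,0]>-.04)&(N[...,0]<.04)&(abs(N[...,1])<.03)
m=s&(N[...,2]>.092)&(N[...,2]<.113);p=N[m];u,sv,vt=np.linalg.svd(p[:,:2]-p[:,:2].mean(0));print('wing',len(p),p.mean(0),vt[0])
a=cv2.resize(a[170:250,190:290],None,fx=4,fy=6,interpolation=2);b=cv2.resize(b[125:215,260:340],(400,480),interpolation=2)
cv2.imwrite('pics/m6.png',np.hstack([a,b])[:,:,::-1])
```

```text
nest TCP mm [-135.5 -104.4  134.7] open 50.21491726852139 F nest [ 0.17 -0.37  0.02] t 21.6
to (array([ 142.5, -104.1,  -41.3]), array([ 0.23, -0.4 ,  0.07]))
wing 137 [-0.00289794  0.00043392  0.10412494] [-0.99969676 -0.0246251 ]
```

View pics/m6.png

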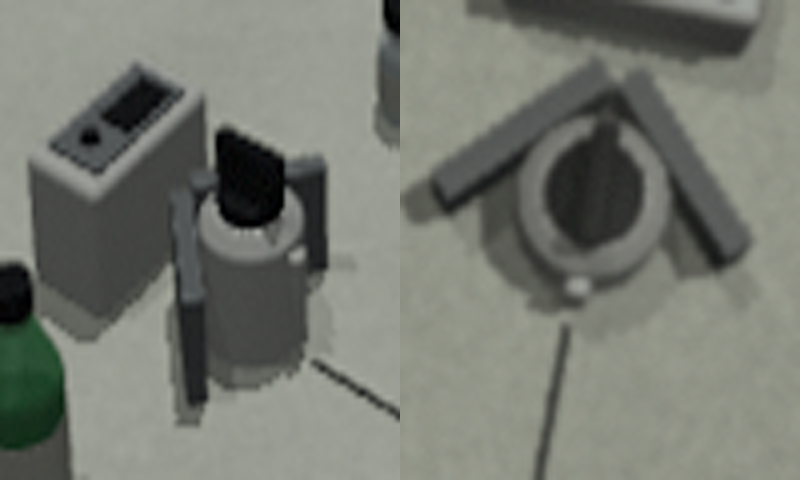

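Bottle stands seated, rib at (577,287) in line with the black line's end (566,325). The wing centroid read 1 mm farther out than while pressed, so I'll check whether the release drew the bottle back.

Run:
```python
from h import *
L={k:cv2.cvtColor(np.load(f'pics/{k}.npz')['im'],cv2.COLOR_RGB2GRAY).astype(np.float32) for k in('t5','t6','t7','t8')}
# wing/collar dark template vs fixed nest template
for k in('t5','t6','t8'):
  for nm,(r0,r1,c0,c1) in dict(cap=(146,174,286,312),nest=(130,146,320,345)).items():
    T=L['t7'][r0:r1,c0:c1];S=L[k]
    w=np.eye(2,3,dtype=np.float32);cc,w=cv2.findTransformECC(cv2.resize(T,None,fx=4,fy=4,interpolation=2),cv2.resize(S[r0:r1,c0:c1],None,fx=4,fy=4,interpolation=2),w,cv2.MOTION_TRANSLATION)
    print(k,nm,'px shift',(w[:,2]/4).round(3),'cc',round(cc,4))
```

```text
t5 cap px shift [0.415 0.514] cc 0.9912
t5 nest px shift [ 0.002 -0.003] cc 0.9995
t6 cap px shift [0.305 0.275] cc 0.9911
t6 nest px shift [-0.023  0.007] cc 0.9991
t8 cap px shift [-0.244  0.525] cc 0.9922
t8 nest px shift [-0.015 -0.007] cc 0.9994
```

The cap image moved about 1.2 mm outward and 0.6 mm sideways on release. That is still inside 2 mm, if thin, and part may be un-tilting. There's plenty of time, so I'll re-press more gently and withdraw more slowly.

```bash
python3 -c "
from h import *
st(-.135,.001,.1347);st(-.075,.001)"
```

```text
nest TCP mm [-134.9 -110.   134. ] open 50.30791282243372 F nest [0.21 1.   0.53] t 21.7
to (array([  -1.2, -111. ,    0.4]), array([-0.3 , -0.36, -0.28]))
nest TCP mm [-134.9 -110.   134. ] open 50.30791282243372 F nest [0.21 1.   0.53] t 21.7
to (array([ 123.7, -111.6,   -5.2]), array([-0.3 , -0.36, -0.28]))
```

Call:
{"api": "step_arm", "payload": {
  "motion": [
    [0,-40,0,0,0,0,105],
    [0,-80,0,0,-0.4,0,105],
    [0,-111,0,-0.3,-0.4,-0.3,105],
    [35,-111.5,12,-0.3,-0.4,-0.3,105],
    [70,-111.5,24,-0.3,-0.4,-0.3,105],
    [104,-111.5,34,-0.3,-0.4,-0.3,105],
    [110,-111.5,20,-0.3,-0.4,-0.3,105],
    [117,-111.5,8,-0.3,-0.4,-0.3,105],
    [123.7,-111.6,-5.2,-0.3,-0.4,-0.3,105],
    [123.7,-111.6,-5.2,-0.3,-0.4,-0.3,105]
  ]
}}

```text
time_s: 22.95
eef_pos: [0.5618, 0.1077, 0.0232]
eef_rot: [-0.055, 0.842, -0.085, -0.531]
wrist_force: [-0.6, 0.5, -0.1]
opening: 0.591
```

```bash
python3 -c "
from h import *
st(-.042,.001)"
```

```text
nest TCP mm [-76.2   6.9  23.2] open 50.23935990704933 F nest [-0.72  0.38 -0.08] t 22.95
to (array([ 13.1,   6.1, -31.6]), array([0.19, 0.28, 0.3 ]))
```

Call:
{"api": "step_arm", "payload": {
  "motion": [
    [0,3,0,0.2,0.3,0.3,105],
    [0,6,0,0.2,0.3,0.3,105],
    [0,6,0,0.2,0.3,0.3,105],
    [4,6,-10,0.2,0.3,0.3,105],
    [8,6,-20,0.2,0.3,0.3,105],
    [11,6,-27,0.2,0.3,0.3,105],
    [12.5,6,-30,0.2,0.3,0.3,105],
    [12.5,6,-30,0.2,0.3,0.3,105]
  ]
}}

```text
time_s: 23.95
eef_pos: [0.5898, 0.0955, 0.0225]
eef_rot: [-0.055, 0.841, -0.088, -0.53]
wrist_force: [-0.0, 0.5, -0.2]
opening: 0.587
```

```bash
python3 -c "
from h import *
st(-.036,.001)"
```

```text
nest TCP mm [-46.4   0.8  22.5] open 49.89775592282361 F nest [-0.12  0.53 -0.18] t 23.95
to (array([  2.3,  -0.2, -10.4]), array([ 0.06,  0.22, -0.04]))
```

Call:
{"api": "step_arm", "payload": {
  "motion": [
    [0.4,0,-1.8,0,0,0,105],
    [1,0,-3.6,0,0,0,105],
    [1.5,0,-5.4,0,0,0,105],
    [2,0,-7.2,0,0,0,105],
    [2.2,0,-8,0,0,0,105],
    [2.2,0,-8,0,0,0,105]
  ]
}}

```text
time_s: 24.7
eef_pos: [0.5977, 0.0939, 0.0242]
eef_rot: [-0.055, 0.842, -0.088, -0.53]
wrist_force: [1.5, -0.2, -0.5]
opening: 0.59
```

```bash
python3 -c "
from h import *
st(-.036,.001)"
```

```text
nest TCP mm [-38.3   0.8  24.2] open 50.10830738059165 F nest [ 1.46  0.14 -0.54] t 24.7
to (array([ 0.3, -0.2, -2.4]), array([ 0.07,  0.2 , -0.04]))
```

Call:
{"api": "step_arm", "payload": {
  "motion": [
    [0.4,0,-0.9,0,0,0,105],
    [0.4,0,-0.9,0,0,0,105]
  ]
}}

```text
time_s: 24.95
eef_pos: [0.5984, 0.0938, 0.0241]
eef_rot: [-0.055, 0.841, -0.088, -0.53]
wrist_force: [-0.6, 1.0, 0.9]
opening: 0.589
```

Call:
{"api": "step_arm", "payload": {
  "motion": [
    [0.4,0,-0.9,0,0,0,105],
    [0.4,0,-0.9,0,0,0,105]
  ]
}}

```text
time_s: 25.2
eef_pos: [0.5994, 0.0935, 0.0241]
eef_rot: [-0.055, 0.841, -0.088, -0.53]
wrist_force: [-3.0, 2.1, -1.1]
opening: 0.591
```

Call:
{"api": "step_arm", "payload": {
  "motion": [
    [0.4,0,-0.9,0,0,0,105],
    [0.4,0,-0.9,0,0,0,105]
  ]
}}

```text
time_s: 25.45
eef_pos: [0.5999, 0.0934, 0.0239]
eef_rot: [-0.055, 0.841, -0.088, -0.531]
wrist_force: [-5.0, 1.3, 1.6]
opening: 0.593
```

```bash
python3 -c "
from h import *
st(-.036,.001);snap('top','t9')"
```

```text
nest TCP mm [-36.    0.8  23.9] open 50.44424753596212 F nest [-5.11  0.25  1.64] t 25.45
to (array([-1. , -0.2, -0.5]), array([ 0.07,  0.28, -0.05]))
```

Call:
{"api": "step_arm", "payload": {
  "motion": [
    [0.2,0,-1,0,0,0,105],
    [0.4,0,-2,0,0,0,105],
    [0.4,0,-2.4,0,0,0,105],
    [0.4,0,-2.4,0,0,0,105],
    [0.4,0,-2.4,0,0,0,105],
    [0.4,0,-2.4,0,0,0,105],
    [0.4,0,-2.4,0,0,0,105],
    [0.4,0,-2.4,0,0,0,105],
    [0.4,0,-2.4,0,0,0,105]
  ]
}}

```text
time_s: 26.62
eef_pos: [0.6003, 0.0932, 0.0236]
eef_rot: [-0.054, 0.84, -0.088, -0.532]
wrist_force: [-11.2, 3.2, 6.6]
opening: 0.586
```

```bash
python3 -c "
from h import *
st(-.036,.001);snap('top','t10')"
```

```text
nest TCP mm [-35.6   0.7  23.6] open 49.84864660391074 F nest [-11.59   0.79   6.62] t 26.625
to (array([-1.4, -0.3, -0.2]), array([ 0.1 ,  0.48, -0.09]))
```

Call:
{"api": "step_arm", "payload": {
  "motion": [
    [-0.2,0,0.5,0,0,0,105],
    [-0.4,0,0.9,0,0,0,105],
    [-0.7,0,1.4,0,0,0,105],
    [-0.9,0,1.8,0,0,0,105],
    [-1.3,0,2.7,0,0,0,105],
    [-1.7,0,3.6,0,0,0,105],
    [-2.2,0,4.5,0,0,0,105],
    [-3,0,6.3,0,0,0,105],
    [-4.4,0,9,0,0,0,105]
  ]
}}

```text
time_s: 27.8
eef_pos: [0.5936, 0.0949, 0.0256]
eef_rot: [-0.055, 0.842, -0.088, -0.53]
wrist_force: [-0.2, -0.2, -0.1]
opening: 0.586
```

Run:
```python
from h import *
st(-.135,.001);snap('top','t11')
L={k:cv2.cvtColor(np.load(f'pics/{k}.npz')['im'],cv2.COLOR_RGB2GRAY).astype(np.float32) for k in('t7','t8','t9','t10','t11')}
for k in('t8','t9','t10','t11'):
    r0,r1,c0,c1=146,174,286,312;f=lambda x:cv2.resize(x[r0:r1,c0:c1],None,fx=4,fy=4,interpolation=2)
    cc,w=cv2.findTransformECC(f(L['t7']),f(L[k]),np.eye(2,3,dtype=np.float32),cv2.MOTION_TRANSLATION);print(k,(w[:,2]/4).round(3))
```

```text
nest TCP mm [-42.5   0.9  25.6] open 49.81343159075579 F nest [-0.14 -0.25 -0.14] t 27.8
to (array([-39.5,  -0.1,  83.7]), array([ 0.05,  0.12, -0.02]))
t8 [-0.244  0.525]
t9 [-0.018  0.025]
t10 [-0.006  0.025]
t11 [-0.016  0.03 ]
```

This time the bottle stayed put on release (shift under 0.1 mm from fully pressed). The first release had drawn it back. Withdrawing fully, straight back.

Call:
{"api": "step_arm", "payload": {
  "motion": [
    [-4,0,9,0,0,0,105],
    [-10,0,20,0,0,0,105],
    [-18,0,38,0,0,0,105],
    [-28,0,60,0,0,0,105],
    [-39,0,84,0,0,0,105],
    [-70,0,70,0,0,0,105],
    [-110,10,52,0,0,0,105],
    [-125,60,45,0,0,0,105],
    [-125,105,45,0,0,0,105],
    [-125,105,45,0,0,0,105]
  ]
}}

```text
time_s: 29.1
eef_pos: [0.4781, 0.0093, 0.1188]
eef_rot: [-0.056, 0.842, -0.09, -0.53]
wrist_force: [0.0, 1.0, -0.0]
opening: 0.586
```

Run:
```python
from h import *
st(-.135,.001);b,d=snap('top','t12')
L={k:cv2.cvtColor(np.load(f'pics/{k}.npz')['im'],cv2.COLOR_RGB2GRAY).astype(np.float32) for k in('t7','t12')}
r0,r1,c0,c1=146,174,286,312;f=lambda x:cv2.resize(x[r0:r1,c0:c1],None,fx=4,fy=4,interpolation=2)
cc,w=cv2.findTransformECC(f(L['t7']),f(L['t12']),np.eye(2,3,dtype=np.float32),cv2.MOTION_TRANSLATION);print('t12',(w[:,2]/4).round(3))
g=L['t12'];s=np.argwhere(g[178:192,288:305]>140)+[178,288];rb=s.mean(0)[::-1];print(len(s),rb,NR.inv().apply(ray('top',[rb],.057)-NO))
P=cloud('top',d);N=NR.inv().apply((P-NO).reshape(-1,3)).reshape(P.shape)
m=(abs(N[...,0])<.04)&(abs(N[...,1])<.03)&(N[...,2]>.092)&(N[...,2]<.113);p=N[m];print('wing',p.mean(0),np.linalg.svd(p[:,:2]-p[:,:2].mean(0))[2][0])
P0=cloud('top',np.load('pics/top0.npz')['d'])
for n,u,v in(('dil',217,135),('jar',397,172),('rack',103,235)):
    print(n,abs(d[v-15:v+16,u-15:u+16]-np.load('pics/top0.npz')['d'][v-15:v+16,u-15:u+16]).mean())
```

```text
nest TCP mm [-137.9 -106.6  118.8] open 49.81230067346517 F nest [-0.17  1.03 -0.01] t 29.1
to (array([  85.5, -107.8,   38.4]), array([-0.19,  0.14, -0.17]))
t12 [-0.022  0.017]
64 [295.28125  188.203125] [[-0.06853202 -0.00566818  0.057     ]]
wing [-0.00185387  0.0001501   0.10379403] [-0.99977854 -0.0210444 ]
dil 0.0098205125
jar 0.012928427
rack 0.0071411515
```

```bash
python3 -c "
from bench import ctrl
print(ctrl.hand_in())"
```

```text
the job is handed in; nothing more can be done
None
```

The bottle is standing seated in the V with its rib facing out along the line, and I handed the job in at about 29 s. The hand-in gives no verdict.

**What I did:** I turned the bottle by its wing through about 46°. I then slid it 33 mm sideways onto the line and let go about 130 mm before the seat. After that I pushed it in by its side with two half-open fingers straddling the rib.
- **First press:** it hung on the right face, so I eased it sideways and pressed with 17–26 N, lateral force near 0.
- **Second press:** my first withdrawal drew it back about 1.3 mm. I pressed again at about 12 N for roughly a second and backed off slowly.

**Last checks:**
- **Position:** after the second withdrawal the cap is within 0.1 mm of where it was when fully pressed.
- **Rib:** the wing is within about 0.02 rad of the line. My last direct reading of the rib, 6 mm off the line, was unusable because the colour mask also caught the bench. The rib direction therefore rests on the wing and on the picture taken before the second press.
- **Seat offset:** the depth picture puts the wing centre 1.9 mm short of the seat I worked out from the line. I put that down to calibration error, because the bottle was firm against both faces.
- **Bystanders:** the arm never went near them. I compared their depth only roughly (average differences of 7–13 mm) and did not measure their positions again.

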